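# Tip the used cuvettes into the wash basin

### The job

Empty the three used cuvettes into the blue wash basin without touching them: first slide the gate at the basin's end of the tipping tray fully open, then press down that end's yellow tab so that the cuvettes all slide out into the basin, and finally press the other tab to bring the empty tray back level. Keep the other gate shut and do not disturb the white tub or the beaker, jar and bottle around it.

Things in the scene. Friction and masses are not known exactly. Their poses are not given: they have to be found in the camera images.
- stand: fixed stand of the tipping tray: dark base plate 124 x 120 mm, two blue uprights. Origin under its centre on the bench. The level tray's long axis is the stand's y, its hinge axis is parallel to the stand's x, 130 mm above the bench through the stand's centre. Stand +x points roughly away from the robot.
- tray (a joint): tilt of the aluminium tray about its hinge, rad: 0 level, positive = the +y (left) end is down, stops at +-0.55. The hinge is stiff: the tray stays where it is left; about 4 N on a yellow tab moves it. Tray floor 88 x 256 mm, its top 125 mm above the bench when level; side walls rise to 155 mm above the bench; the ends are closed by sliding gates.
- tab_l (a point): middle of the upper face of the yellow push tab at the tray's left (+y) end, on the tray's long edge nearest the robot (stand frame, level: x -64 mm, y +95 mm, 155 mm above the bench). The tab is 40 mm (across) x 44 mm (along the tray) x 4 mm, rigidly part of the tray and tilts with it
- knob_l (a point): top centre of the red round knob (16 mm across, its upper 36 mm free above the gate) of the steel gate at the tray's left (+y) end; shut: stand x 0, y +118 mm, top 187 mm above the bench. Gate plate 84 x 22 mm, 4 mm thick, its upper edge 149 mm above the bench, lower than the side walls (155 mm)
- gate_l (a joint): opening of the left gate, m: 0 shut, 0.08 fully open; it slides along the stand's +x (away from the robot), needs about 2 N and stays where it is left
- tab_r (a point): middle of the upper face of the yellow push tab at the tray's right (-y) end, on the tray's long edge nearest the robot (stand frame, level: x -64 mm, y -95 mm, 155 mm above the bench). The tab is 40 mm (across) x 44 mm (along the tray) x 4 mm, rigidly part of the tray and tilts with it
- knob_r (a point): top centre of the red round knob (16 mm across, its upper 36 mm free above the gate) of the steel gate at the tray's right (-y) end; shut: stand x 0, y -118 mm, top 187 mm above the bench. Gate plate 84 x 22 mm, 4 mm thick, its upper edge 149 mm above the bench, lower than the side walls (155 mm)
- gate_r (a joint): opening of the right gate, m: 0 shut, 0.08 fully open; it slides along the stand's +x (away from the robot), needs about 2 N and stays where it is left
- basin: loose blue plastic wash basin, 160 x 150 mm and 50 mm high, walls 4 mm, open on top, standing under one end of the tray (165 mm from the stand's centre along the stand's y, either end). Origin at the centre of its underside, axes parallel to the stand's
- tub: loose white tub of the same size with clean vials in it, under the tray's other end. Origin at the centre of its underside
- cuvette0_mid (a point): centre of a used cuvette: clear square plastic bar 12.5 x 12.5 x 45 mm with an orange cap, 10 to 17 g, lying loose on the tray floor; slippery, it begins to slide when the tray tilts 0.2 to 0.3 rad
- cuvette1_mid (a point): centre of a used cuvette: clear square plastic bar 12.5 x 12.5 x 45 mm with an orange cap, 10 to 17 g, lying loose on the tray floor; slippery, it begins to slide when the tray tilts 0.2 to 0.3 rad
- cuvette2_mid (a point): centre of a used cuvette: clear square plastic bar 12.5 x 12.5 x 45 mm with an orange cap, 10 to 17 g, lying loose on the tray floor; slippery, it begins to slide when the tray tilts 0.2 to 0.3 rad
- beaker_mid (a point): centre of an empty glass beaker, 70 mm wide, 85 mm high, beyond the tray; leave alone
- jar_mid (a point): centre of an amber jar, 60 mm wide, 80 mm high, at the right; leave alone
- flask_mid (a point): centre of a white plastic bottle with red cap, 68 mm wide, 170 mm high, at the left; leave alone
Not all that is in view belongs to the job. Several things look just like the basin: the one meant starts nearest to the robot's base.

How it is judged:
By the outcome, as a careful person would: the job done as asked, in the order asked, and still so for the second after the job is handed in, with the robot touching nothing.
It also fails if it takes over 54 s, if anything falls off the work surface, if the arm or the gripper's body presses on something with over 40 N, if the wrist force passes 120 N, or if a joint passes its speed limit or range.

### The arm

A 6-joint arm with a two-finger parallel gripper is mounted at the origin on the work surface. World frame = base frame: x ahead of the robot, y to its left, z up, the work surface at z = 0. Lengths are in m, angles in rad, forces in N, time in s.
With the tool pointing down it reaches from about 0.35 to 0.875 m from the base axis. Payload 4.2 kg.
Tool frame: the origin (TCP) lies at the very end of the fingers, on their centre line; the grasp point (between the pads) lies 19 mm behind it; x points along the fingers, y is the direction in which the jaws open and shut, and the axes are right-handed (so a half turn about x gives the same grasp; the last joint's range is limited). The gripper opens to 85 mm and grips with 20 to 120 N. Pads are 22 mm wide; open, the fingers measure 114 mm over their backs; the gripper's body (76 mm by 85 mm) begins 54 mm behind the grasp point. The pads swing forward as they close: fully open they stand 13 mm farther back than shut.
Start: joints at [1.587, 0.385, 0.008, 0, -1.194, -0.259], TCP at [0.15, 0.607, 0.206] pointing down, gripper open.
Joint ranges: [-3.14, 3.14], [-1.21, 2.06], [-1.07, 1.41], [-3.16, 2.05], [-2.99, -0.16], [-3.1, 3.1]. Speed limits (rad/s): [2.79, 2.79, 3.14, 3.14, 3.14, 3.14].

### API

Orientations are given as a unit quaternion [w, x, y, z].
In Python, from rig import robot, cams, finder gives the robot as it stands.
- The arm moves only by the shell command python3 -m creep 'ROWS' [FORCE]. ROWS is text: rows parted by semicolons, each of 5 numbers parted by spaces: the closure in counts, from 0 (fully open) to 255 (shut), then the shift along the tool's x, y, z normalised to -1 to 1, where 1 is 0.05 m, then the turn about the tool's x normalised to -1 to 1, where 1 is 5 degrees. A call has 1 to 20 rows; each row shifts and turns the commanded pose from where the row before left it, along the tool's axes as they then stand; what a row does not reach is not made up. A row lasts 1/8 s, in which the tool goes at most 62.5 mm and 10.7 degrees, less where a joint would pass 70% of its speed; a pose out of reach is approached as far as the arm can. A call with a number of a shift or a turn outside -1 to 1 is refused whole. A call with a gripper value outside its range is refused whole. The fingers move at their own pace and stop on an object; FORCE is the grip in N (left out, the last holds). Time passes only in rows, so rows that do not move let the fingers close. It gives the time, the measured TCP pose, the force and the opening at its end, in the units of the state.
- robot.read_state(): the state, without advancing time (a new reading comes with each control period).
- cams.snapshot(name): name is "side" or "top" or "wrist"; returns (picture, depth): 480x640x3 uint8, blue, green, red; 480x640 float32, m along the optical axis (not along the pixel's ray), 0 where there is no reading.
- cams.camera_model(name): a dict with "K" (3x3 intrinsics, pixels), "camera_from_world" (4x4, takes a point from world to camera coordinates); the wrist camera has in their place "T_tool_cam" (4x4, takes a point from camera to tool coordinates, whose origin is the TCP and whose axes are the tool frame's). Camera axes: x right, y up, looking along -z (the intrinsics and any distortion apply to the point x, -y, -z); pixel columns grow to the right and rows downward; lengths in m; the calibration is good to about 2 mm. A picture is of the moment at which its call begins: read the wrist's pose just before it. camera_model takes no time and is no camera call.
- robot.finish_job(): hands the job in, once; it reports no verdict.
Trained networks look in the newest picture that a camera, given by its name, has taken for a name from the list of things; names that differ only in an ending like _2 or _b are one class to them, and where a whole thing is asked for, a point or a joint stands for the part that bears it (a point fixed in the world has none). Each returns a list of dicts, best first, with "p" (0 to 1); they miss things now and then, are a little off and sometimes report something else, mostly with a low value. They report only what shows in the picture. A call takes as long as a camera call. They do not tell look-alikes from the thing itself.
- finder.boxes_of(camera, query): "xyz" ([x, y, z] in m, in world coordinates, good to about 4 mm: the middle of the surface that is visible of it).
- finder.trace(camera, query): "mask" (480x640 bool, what is visible of it).
The state is a dict: "clock": time; "joint_positions": joint angles; "joint_vel": joint speeds; "joint_torque": joint torques, N m; "ee_pos": TCP position; "tool_rot": TCP orientation; "contact_force": force on the tool from outside, world axes, zero at the start; "moment": the same for the moment, N m; "opening": finger opening in m.
Only numpy, scipy, OpenCV 4.12 (cv2) and the standard library are available. Lean on these libraries where they do the work, as an engineer would, in place of code of your own. Each camera call takes 0.05 s, during which the arm holds its last target. There are 200 camera calls.

## Working session

There is one attempt and no reset: what is moved stays moved. The work goes in short steps, Python scripts to look and compute and a shell command to move; the robot and the scene stay as the last step left them, time stands still between calls to the robot, and variables do not carry over. Pictures are saved under pics/ and viewed, about 8 in all and at most 12, crops included, and the job is handed in when it is done.

```bash
mkdir -p pics
python3 - <<'E'
from rig import robot,cams,finder
import cv2,numpy as np
s=robot.read_state();print(s['clock'],s['ee_pos'],s['tool_rot'],s['opening'],s['contact_force'])
for c in ["top","side"]:
    im,d=cams.snapshot(c);cv2.imwrite(f"pics/{c}0.png",im)
    m=cams.camera_model(c);print(c,np.linalg.inv(m['camera_from_world'])[:3,3].round(3))
    for q in ["stand","basin","tub","knob_l","knob_r","tab_l","tab_r","cuvette0_mid","beaker_mid","jar_mid","flask_mid"]:
        print(q,[(round(float(r['p']),2),np.round(r['xyz'],3).tolist()) for r in finder.boxes_of(c,q)[:4]])
print(robot.read_state()['clock'])
E
```

```text
0.0 [0.1501101  0.60604567 0.20471597] [ 0.08492755 -0.70183356  0.0864615   0.70195539] 0.08550575399898953 [-0.08157157  0.91252523  0.64866384]
top [ 0.382 -0.065  1.276]
stand [(0.59, [0.541, 0.058, 0.126]), (0.34, [0.55, 0.062, 0.13])]
basin [(0.7, [0.533, -0.13, 0.006]), (0.66, [0.36, -0.596, 0.007])]
tub [(0.84, [0.575, 0.243, 0.024]), (0.54, [0.55, 0.036, 0.135])]
knob_l [(0.6, [0.541, -0.069, 0.151])]
knob_r [(0.6, [0.541, -0.069, 0.151])]
tab_l [(0.91, [0.546, 0.057, 0.131]), (0.41, [0.479, -0.42, 0.08])]
tab_r [(0.91, [0.546, 0.057, 0.131]), (0.41, [0.479, -0.42, 0.08])]
cuvette0_mid [(0.59, [0.522, 0.01, 0.136])]
beaker_mid [(0.68, [0.751, -0.003, 0.038])]
jar_mid [(0.78, [0.479, -0.42, 0.08])]
flask_mid [(0.71, [0.508, 0.386, 0.113])]
side [ 0.446 -0.993  1.003]
stand [(0.73, [0.551, 0.03, 0.124])]
basin [(0.85, [0.366, -0.53, 0.006]), (0.68, [0.554, 0.046, 0.126]), (0.65, [0.528, -0.106, 0.005])]
tub [(0.83, [0.625, 0.229, 0.018])]
knob_l [(0.67, [0.568, 0.164, 0.148]), (0.23, [0.502, 0.38, 0.087])]
knob_r [(0.67, [0.568, 0.164, 0.148]), (0.23, [0.502, 0.38, 0.087])]
tab_l [(0.63, [0.552, 0.04, 0.126]), (0.34, [0.524, 0.003, 0.14])]
tab_r [(0.63, [0.552, 0.04, 0.126]), (0.34, [0.524, 0.003, 0.14])]
cuvette0_mid [(0.45, [0.524, 0.004, 0.137])]
beaker_mid [(0.83, [0.744, -0.02, 0.051]), (0.55, [0.568, 0.163, 0.147])]
jar_mid [(0.73, [0.482, -0.446, 0.071])]
flask_mid [(0.6, [0.5, 0.376, 0.088])]
1.2
```

View pics/top0.png

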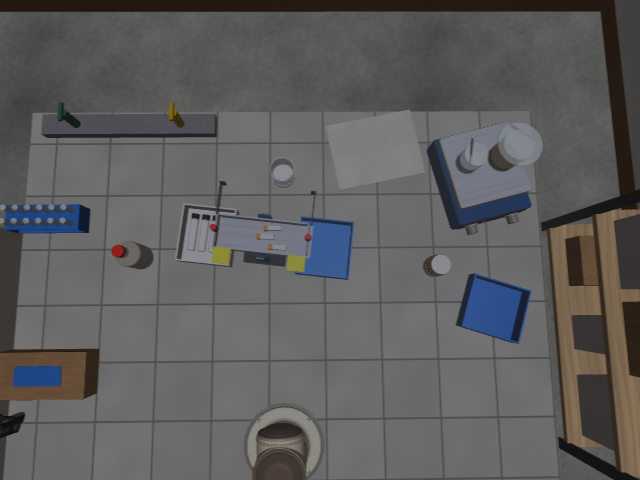

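View pics/side0.png

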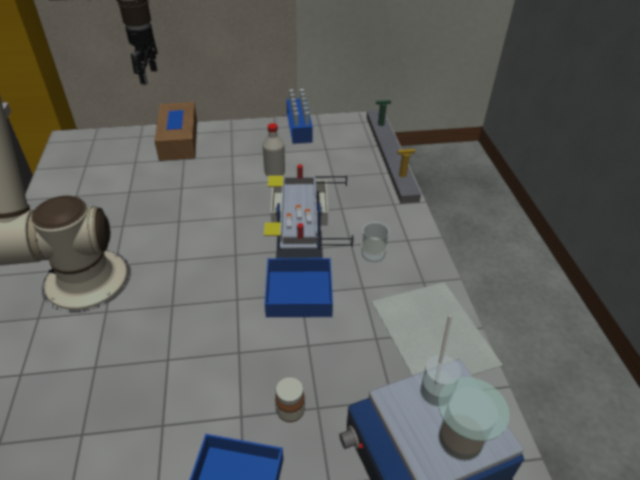

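The top view shows the tray at about (265,237). The blue basin is under its right (-y) end at (325,248), the white tub is under its left end, and the look-alike basin is far right at (493,308). Red knobs are at (213,228) and (308,238), and yellow tabs at (221,256) and (296,263). So I need gate_r, then tab_r, then tab_l. Next I'll locate the stand by colour.

```bash
cat > h.py <<'E'
from rig import robot,cams,finder
import cv2,numpy as np
def world(c,u,v,z=None,d=None):
    m=cams.camera_model(c);K=np.array(m['K']);T=np.linalg.inv(m['camera_from_world'])
    D=m.get('dist',m.get('distortion'))
    p=cv2.undistortPoints(np.array([[[u,v]]],float),K,None if D is None else np.array(D,float))[0,0]
    r=T[:3,:3]@np.array([p[0],-p[1],-1.]);o=T[:3,3]
    t=d if z is None else (z-o[2])/r[2]
    return o+t*r
def blobs(im,lo,hi,n,a=8):
    hsv=cv2.cvtColor(im,cv2.COLOR_BGR2HSV)
    m=cv2.inRange(hsv,lo,hi)
    k,l,s,c=cv2.connectedComponentsWithStats(m)
    return [(c[i],s[i]) for i in range(1,k) if s[i][4]>=a],l
E
python3 - <<'E'
from h import *
print(cams.camera_model('top').keys())
im=cv2.imread('pics/top0.png')
_,dep=cams.snapshot('top')
for nm,lo,hi,z in [('yel',(22,120,80),(35,255,255),.155),('red',(0,150,80),(8,255,255),.183)]:
    for c,s in blobs(im,lo,hi,4,6)[0]:
        if 150<c[1]<300: print(nm,c.round(1),s,world('top',*c,z=z).round(4), dep[int(c[1]+.5),int(c[0]+.5)])
cv2.imwrite('pics/crop1.png',cv2.resize(im[160:310,160:370],None,fx=3.8,fy=3.8,interpolation=cv2.INTER_CUBIC))
E
```

```text
dict_keys(['K', 'camera_from_world'])
yel [220.6 254.9] [212 247  19  17 262] [0.4996 0.152  0.155 ] 1.1254681
yel [295.5 262.9] [287 255  18  17 250] [ 0.478  -0.0363  0.155 ] 1.1232518
red [212.7 226.7] [210 224   6   6  26] [0.567  0.1676 0.183 ] 1.0996767
red [307.5 236.2] [306 234   4   5  18] [ 0.5416 -0.0669  0.183 ] 1.0997922
red [117.3 250.5] [111 245  13  12 119] [0.5091 0.3993 0.183 ] 1.1064808
```

View pics/crop1.png

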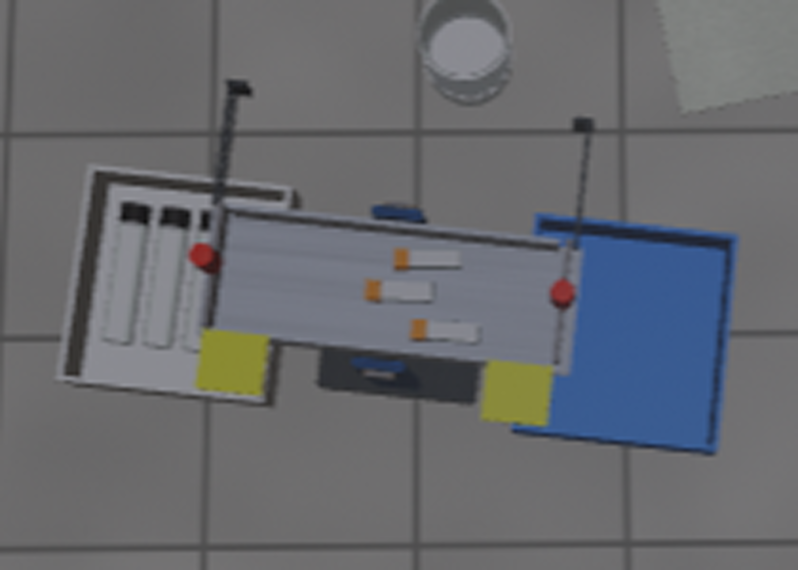

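```bash
cat >> h.py <<'E'
from scipy.spatial.transform import Rotation as R
yaw=-0.111; O=np.array([.5535,.0505,0]); S=R.from_euler('z',yaw).as_matrix()
def tool():
    s=robot.read_state();q=s['tool_rot'];return s,R.from_quat([q[1],q[2],q[3],q[0]]).as_matrix()
def to(sx,sy,z):
    s,A=tool();g=O+S@np.array([sx,sy,0]);g[2]=z
    d=A.T@(g-s['ee_pos']);print('tool now in stand',(S.T@(s['ee_pos']-O)*1e3).round(1),'goal',g.round(4),'shift/50mm',(d/.05).round(2))
E
python3 - <<'E'
from h import *
s,A=tool();print(A.round(3));print((S.T@A).round(3));to(-.045,-.118,.21)
a=S.T@A[:,1];print('y axis angle in stand deg',np.degrees(np.arctan2(a[1],a[0])),s['clock'],s['joint_positions'])
E
```

```text
[[ 0.    -0.24  -0.971]
 [ 0.    -0.971  0.24 ]
 [-1.    -0.    -0.   ]]
[[ 0.    -0.131 -0.991]
 [ 0.    -0.991  0.131]
 [-1.    -0.    -0.   ]]
tool now in stand [-462.4  508.1  205.8] goal [ 0.4957 -0.0618  0.21  ] shift/50mm [-0.08 11.32 -9.92]
y axis angle in stand deg -97.55084777978611 1.25 [ 1.58662046e+00  3.84684495e-01  7.88834232e-03  1.34761664e-05
 -1.19397316e+00 -2.58616242e-01]
```

```bash
python3 -m creep '255 0 0 0 -0.75; 255 -0.2 0 0 -0.75; 255 -0.2 .83 -.55 0; 255 0 .83 -.55 0; 255 0 .83 -.55 0; 255 0 .83 -.55 0; 255 0 .83 -.55 0; 255 0 .83 -.55 0; 255 0 .83 -.55 0; 255 0 .83 -.55 0; 255 0 .83 -.55 0; 255 0 .83 -.55 0; 255 0 .83 -.55 0; 255 0 .83 -.55 0; 255 0 .83 -.55 0; 255 0 .83 -.55 0; 255 0 .83 -.55 0; 255 0 0 0 0'
python3 - <<'E'
from h import *
s,A=tool();print((S.T@A).round(3));to(-.045,-.118,.165);print(s['clock'],s['contact_force'])
im,d=cams.snapshot('wrist');cv2.imwrite('pics/w1.png',im)
m=cams.camera_model('wrist');K=np.array(m['K']);T=np.array(m['T_tool_cam']);Ti=np.linalg.inv(T)
def proj(p):
    c=Ti[:3,:3]@(A.T@(p-s['ee_pos']))+Ti[:3,3];return (K[0,0]*c[0]/-c[2]+K[0,2],K[1,1]*-c[1]/-c[2]+K[1,2])
for n,p in [('knob_r',(0,-.118,.187)),('tab_r',(-.064,-.095,.155))]:
    g=O+S@np.array([p[0],p[1],0]);g[2]=p[2];print(n,np.round(proj(g),0))
E
```

```text
clock: 3.5
ee_pos: [0.4915, -0.0605, 0.2254]
tool_rot: [0.041, -0.706, 0.041, 0.706]
contact_force: [0.3, 0.6, 0.1]
opening: 0.0003
[[-0.    -0.006 -1.   ]
 [-0.001 -1.     0.006]
 [-1.     0.001  0.   ]]
tool now in stand [ -49.4 -117.2  225.4] goal [ 0.4957 -0.0618  0.165 ] shift/50mm [ 1.21  0.02 -0.09]
3.5 [0.29406052 0.63434704 0.06537462]
knob_r [319. 166.]
tab_r [283. 261.]
```

View pics/w1.png

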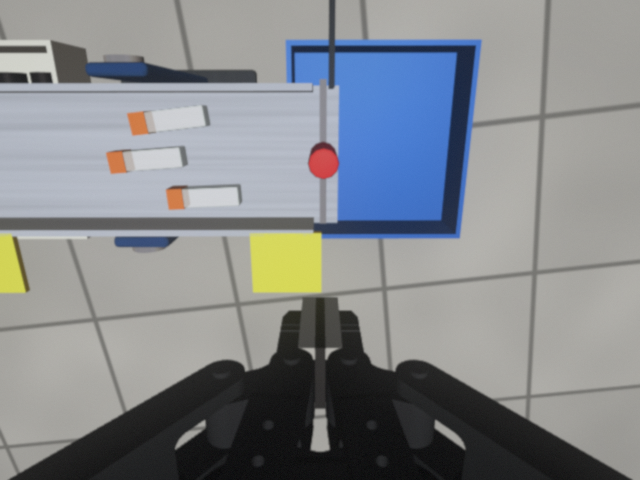

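The wrist view shows knob_r at (323,162), about 2 mm from where I predicted it, with tab_r and the basin where expected. I'll descend in front of the knob and push.

```bash
python3 -m creep '255 .6 .02 0 0; 255 .6 .02 0 0; 255 0 0 0 0; 255 0 0 -.3 0; 255 0 0 -.2 0; 255 0 0 -.2 0; 255 0 0 -.2 0; 255 0 0 -.2 0; 255 0 0 0 0'
python3 - <<'E'
from h import *
to(.062,-.118,.165)
E
```

```text
clock: 4.68
ee_pos: [0.5457, -0.0663, 0.1655]
tool_rot: [0.04, -0.706, 0.04, 0.706]
contact_force: [-0.9, 0.2, -0.5]
opening: -0.0
tool now in stand [   5.2 -116.9  165.5] goal [ 0.602  -0.0736  0.165 ] shift/50mm [ 0.01  0.02 -1.14]
```

```bash
python3 -m creep '255 0 0.02 -.25 0; 255 0 0 -.25 0; 255 0 0 -.25 0; 255 0 0 -.25 0; 255 0 0 0 0'
python3 - <<'E'
from h import *
to(.066,-.118,.165)
s,A=tool()
im,d=cams.snapshot('wrist');cv2.imwrite('pics/w2.png',im)
E
```

```text
clock: 5.3
ee_pos: [0.5955, -0.0728, 0.1653]
tool_rot: [0.04, -0.706, 0.04, 0.706]
contact_force: [-0.1, 0.3, 0.7]
opening: 0.0001
tool now in stand [  55.4 -117.9  165.3] goal [ 0.606  -0.0741  0.165 ] shift/50mm [ 0.01  0.   -0.21]
```

View pics/w2.png

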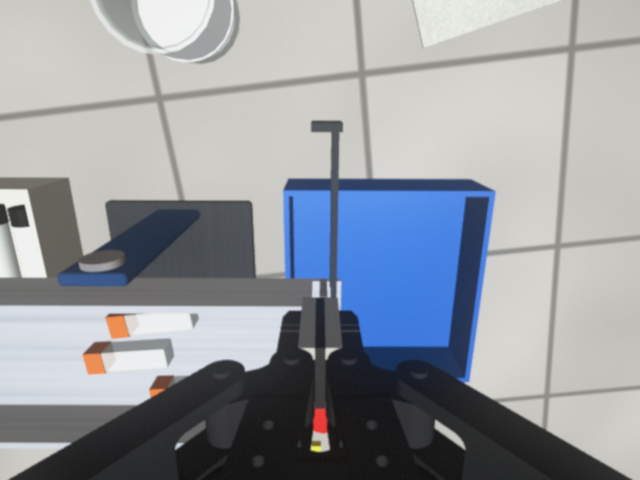

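The red knob shows behind the fingers at (320,420), so it may not have moved with them. I'll measure where it is.

Run:
```python
from h import *
s,A=tool();im,d=cams.snapshot('wrist')
m=cams.camera_model('wrist');K=np.array(m['K']);T=np.array(m['T_tool_cam']);print(T.round(3),K.round(1))
def at(u,v):
    z=d[v,u];p=T[:3,:3]@np.array([(u-K[0,2])/K[0,0]*z,-(v-K[1,2])/K[1,1]*z,-z])+T[:3,3]
    return (S.T@(s['ee_pos']+A@p-O)*1e3).round(1)
b,_=blobs(im,(0,150,80),(8,255,255),4,6)
for c,_s in b: print('red',c.round(0),_s,at(int(c[0]),int(c[1])))
for uv in [(320,415),(320,445),(320,310),(320,340),(312,320),(303,320),(337,320),(330,290),(323,288)]: print(uv,at(*uv),im[uv[1],uv[0]])
im,d=cams.snapshot('top')
for c,q in blobs(im,(0,150,60),(8,255,255),4,3)[0]:
    if 150<c[1]<300: print('top red',c.round(1),q,(S.T@(world('top',*c,z=.183)-O)*1e3).round(1))
im2,d=cams.snapshot('side')
cv2.imwrite('pics/c3.png',np.hstack([cv2.resize(im[170:290,190:340],(500,400),interpolation=2),cv2.resize(im2[150:270,240:390],(300,400),interpolation=2)]))
```

```text
[[-0.001  0.31  -0.951 -0.168]
 [ 1.     0.    -0.001  0.001]
 [-0.    -0.951 -0.31  -0.078]
 [ 0.     0.     0.     1.   ]] [[407.8   0.  319.7]
 [  0.  407.8 237.8]
 [  0.    0.    1. ]]
red [320. 419.] [312 408  16  23 316] [   1.3 -118.2  186.9]
(320, 415) [   3.5 -118.6  186.9] [ 57  61 234]
(320, 445) [ -45.3 -118.6  154.8] [129 205 207]
(320, 310) [  64.4 -118.7  204.2] [50 40 37]
(320, 340) [  64.3 -118.6  223.4] [41 34 31]
(312, 320) [  64.9 -116.   212.1] [89 88 87]
(303, 320) [  65.  -113.   212.3] [89 87 88]
(337, 320) [  64.7 -124.4  211.9] [92 87 87]
(330, 290) [  45.6 -123.7  148.3] [171 158 151]
(323, 288) [  43.  -120.3  140.5] [87 82 82]
top red [483.3 221.7] [483 221   2   2   3] [  83.6 -550.4  183. ]
top red [307.5 236.2] [306 234   4   5  18] [   1.2 -118.   183. ]
top red [117.3 250.6] [111 245  13  12 120] [-82.8 341.6 183. ]
```

View pics/c3.png

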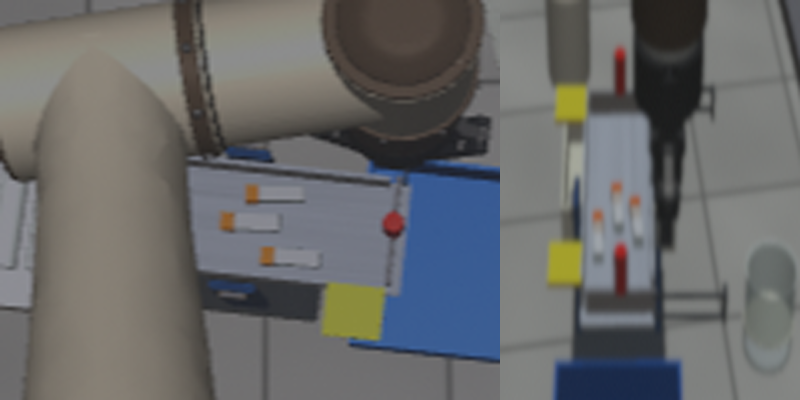

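The fingers really end at about z = 0.196, roughly 31 mm behind the reported TCP. They passed over the knob without touching it, and the knob is still at x = +1 (gate shut). I'll go back over the near side and descend carefully, watching the force.

```bash
python3 -m creep '255 -.5 0 0 0; 255 0 0 .55 0; 255 0 0 .55 0; 255 0 0 .55 0; 255 0 0 0 0; 255 .5 0 0 0; 255 .2 0 0 0; 255 .1 0 0 0; 255 0 0 0 0'
python3 - <<'E'
from h import *
s,A=tool();im,d=cams.snapshot('wrist');to(-.026,-.118,.135)
m=cams.camera_model('wrist');K=np.array(m['K']);T=np.array(m['T_tool_cam'])
print(d[285:330:4,313].round(4),d[285:330:4,328].round(4))
v,u=np.mgrid[230:400,300:342];z=d[v,u]
p=np.stack([(u-K[0,2])/K[0,0]*z,-(v-K[1,2])/K[1,1]*z,-z],-1)@T[:3,:3].T+T[:3,3]
f=p[(np.abs(p[...,2])<14)&(z>0)&(z<.3)]
print('tool x max of near-finger pts',np.sort(f[:,0])[-300::30].round(4))
cv2.imwrite('pics/w4.png',im)
E
```

```text
clock: 6.62
ee_pos: [0.513, -0.0636, 0.1508]
tool_rot: [0.039, -0.706, 0.04, 0.706]
contact_force: [-0.1, -0.3, 0.7]
opening: 0.0
tool now in stand [ -27.4 -117.8  151.2] goal [ 0.5146 -0.0639  0.135 ] shift/50mm [ 0.32  0.   -0.03]
[0.2124 0.212  0.2131 0.1528 0.1493 0.1472 0.144  0.1403 0.1373 0.1355
 0.1325 0.1319] [0.2119 0.2134 0.2128 0.1534 0.1485 0.1463 0.143  0.1408 0.1393 0.1357
 0.1331 0.1303]
tool x max of near-finger pts [0.0265 0.0266 0.0266 0.0267 0.0268 0.0268 0.0269 0.027  0.0271 0.0273]
```

View pics/w4.png

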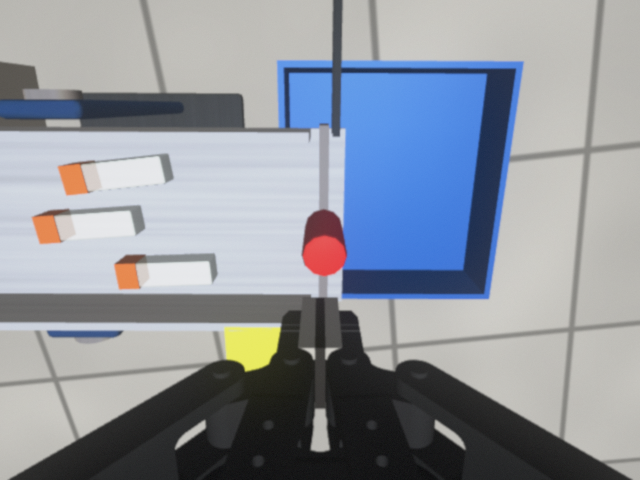

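Depth puts the finger end about 31 mm above the reported TCP again. The knob is ahead at (325,250). I'll lower 18 mm so the real tip is near 0.164, then push in small steps.

```bash
python3 -m creep '255 .18 0 0 0; 255 .18 0 0 0; 255 0 0 0 0' && python3 -m creep '255 0 0 -.2 0; 255 0 0 -.2 0; 255 0 0 -.2 0; 255 0 0 -.2 0; 255 0 0 0 0'
python3 - <<'E'
from h import *
s,A=tool();im,d=cams.snapshot('wrist');to(.070,-.118,.135)
m=cams.camera_model('wrist');K=np.array(m['K']);T=np.array(m['T_tool_cam'])
def at(u,v):
    z=d[v,u];p=T[:3,:3]@np.array([(u-K[0,2])/K[0,0]*z,-(v-K[1,2])/K[1,1]*z,-z])+T[:3,3]
    return (S.T@(s['ee_pos']+A@p-O)*1e3).round(1)
for c,q in blobs(im,(0,150,130),(8,255,255),4,6)[0]: print('red',c.round(0),q,at(int(c[0]),int(c[1])))
E
```

```text
clock: 7.05
ee_pos: [0.5119, -0.0636, 0.1318]
tool_rot: [0.039, -0.705, 0.04, 0.707]
contact_force: [-0.3, 0.7, -0.4]
opening: 0.0001
clock: 7.68
ee_pos: [0.5537, -0.068, 0.1327]
tool_rot: [-0.04, 0.706, -0.04, -0.706]
contact_force: [-0.7, -0.4, -0.5]
opening: 0.0004
tool now in stand [  12.8 -117.8  132.6] goal [ 0.61   -0.0745  0.135 ] shift/50mm [-0.05  0.   -1.15]
red [321. 306.] [ 302  285   39   43 1263] [  32.4 -118.9  186.8]
```

It's engaged: the knob has moved to x ≈ 32. Continuing.

```bash
python3 -m creep '255 0 0 -.25 0; 255 0 0 -.25 0; 255 0 0 -.25 0; 255 0 0 -.15 0; 255 0 0 0 0' && python3 -m creep '255 0 0 -.06 0; 255 0 0 -.04 0; 255 0 0 0 0'
python3 - <<'E'
from h import *
s,A=tool();im,d=cams.snapshot('wrist');to(.070,-.118,.135)
m=cams.camera_model('wrist');K=np.array(m['K']);T=np.array(m['T_tool_cam'])
def at(u,v):
    z=d[v,u];p=T[:3,:3]@np.array([(u-K[0,2])/K[0,0]*z,-(v-K[1,2])/K[1,1]*z,-z])+T[:3,3]
    return (S.T@(s['ee_pos']+A@p-O)*1e3).round(1)
for c,q in blobs(im,(0,150,130),(8,255,255),4,6)[0]: print('red',c.round(0),q,at(int(c[0]),int(c[1])))
E
```

```text
clock: 8.35
ee_pos: [0.5984, -0.073, 0.1327]
tool_rot: [-0.04, 0.707, -0.04, -0.705]
contact_force: [0.2, 0.2, -0.3]
opening: 0.0003
clock: 8.72
ee_pos: [0.599, -0.0734, 0.1322]
tool_rot: [0.04, -0.704, 0.04, 0.708]
contact_force: [-7.3, 0.3, 2.5]
opening: -0.0002
tool now in stand [  58.9 -118.1  132.2] goal [ 0.61   -0.0745  0.135 ] shift/50mm [-0.06 -0.   -0.22]
red [318. 310.] [303 289  31  42 817] [  77.6 -117.9  186.5]
```

```bash
python3 -m creep '255 0 0 -.06 0; 255 0 0 -.04 0; 255 0 0 0 0'; python3 -m creep '255 0 0 .3 0; 255 -.7 0 .3 0; 255 -.7 0 .3 0;255 0 0 0 0'
python3 - <<'E'
from h import *
s,A=tool();im,d=cams.snapshot('wrist');to(-.068,-.097,.145)
m=cams.camera_model('wrist');K=np.array(m['K']);T=np.array(m['T_tool_cam'])
def at(u,v):
    z=d[v,u];p=T[:3,:3]@np.array([(u-K[0,2])/K[0,0]*z,-(v-K[1,2])/K[1,1]*z,-z])+T[:3,3]
    return (S.T@(s['ee_pos']+A@p-O)*1e3).round(1)
for c,q in blobs(im,(0,150,130),(8,255,255),4,6)[0]: print('red',c.round(0),q,at(int(c[0]),int(c[1])))
E
```

```text
clock: 9.15
ee_pos: [0.5988, -0.0741, 0.1304]
tool_rot: [0.04, -0.699, 0.04, 0.712]
contact_force: [-14.6, 3.1, 2.6]
opening: 0.0004
clock: 9.65
ee_pos: [0.5641, -0.0689, 0.207]
tool_rot: [-0.04, 0.709, -0.039, -0.703]
contact_force: [-0.0, 0.6, -0.5]
opening: 0.0001
tool now in stand [  22.9 -117.5  204.8] goal [ 0.4752 -0.0384  0.145 ] shift/50mm [ 1.19 -0.41  1.82]
red [325. 159.] [313 148  28  25 443] [  79.1 -120.6  185.2]
```

The gate is hard against its stop: 14.6 N with no travel, and the knob reads x ≈ 79. Now over to tab_r.

```bash
python3 -m creep '255 0 -.2 .9 0; 255 0 -.2 .92 0; 255 .6 0 0 0; 255 .6 0 0 0; 255 .2 0 0 0;255 0 0 0 0'; python3 -m creep '255 .1 0 0 0; 255 .1 0 0 0;255 .1 0 0 0;255 0 0 0 0'
python3 - <<'E'
from h import *
to(-.068,-.097,.110)
s,A=tool();im,d=cams.snapshot('wrist');cv2.imwrite('pics/w5.png',im)
E
```

```text
clock: 10.45
ee_pos: [0.4741, -0.0392, 0.1322]
tool_rot: [0.039, -0.705, 0.04, 0.707]
contact_force: [0.1, -0.3, 0.5]
opening: 0.0
clock: 10.95
ee_pos: [0.4746, -0.0392, 0.1179]
tool_rot: [-0.04, 0.706, -0.04, -0.706]
contact_force: [0.2, -2.5, 2.5]
opening: 0.0002
tool now in stand [-68.5 -97.9 117.9] goal [ 0.4752 -0.0384  0.11  ] shift/50mm [ 0.16 -0.02 -0.01]
```

View pics/w5.png

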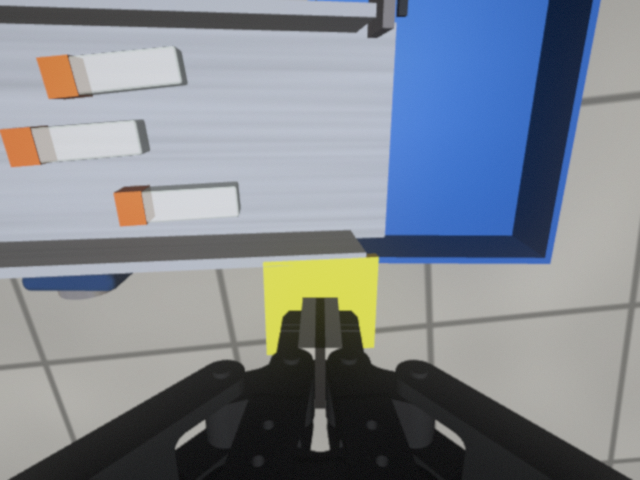

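The gate has cleared the tray end completely, and the fingers are on tab_r at (320,310) with about 2.5 N. I'll press slowly so the cuvettes leave gently.

```bash
python3 -m creep '255 .1 0 0 0; 255 .1 0 0 0;255 .1 0 0 0;255 .06 0 0 0;255 .06 0 0 0;255 .06 0 0 0;255 .06 0 0 0;255 .06 0 0 0;255 .06 0 0 0;255 0 0 0 0;255 0 0 0 0;255 0 0 0 0'; python3 -m creep '255 .06 0 0 0;255 .06 0 0 0;255 .06 0 0 0;255 .06 0 0 0;255 0 0 0 0;255 0 0 0 0'
python3 - <<'E'
from h import *
s,A=tool();im,d=cams.snapshot('wrist');im2,_=cams.snapshot('side');cv2.imwrite('pics/w6.png',np.hstack([cv2.resize(im,(480,360)),cv2.resize(im2[150:330,240:400],(320,360),interpolation=2)]))
E
```

```text
clock: 12.5
ee_pos: [0.4734, -0.0391, 0.0843]
tool_rot: [0.04, -0.705, 0.04, 0.707]
contact_force: [-0.8, -0.7, -0.0]
opening: 0.0002
clock: 13.25
ee_pos: [0.4756, -0.0396, 0.0771]
tool_rot: [-0.038, 0.707, -0.039, -0.705]
contact_force: [-8.6, -0.5, 29.5]
opening: -0.0003
```

View pics/w6.png

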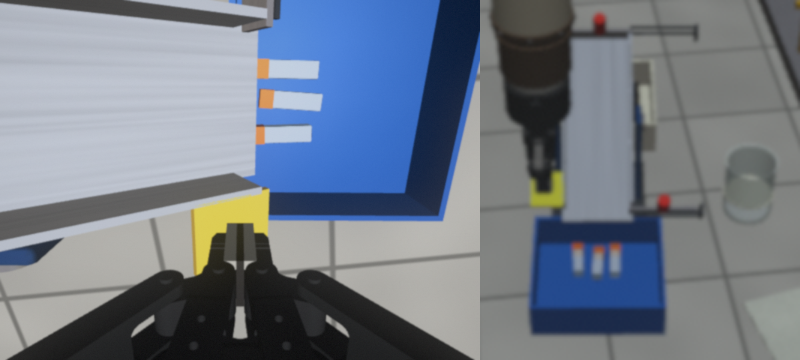

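All three cuvettes lie in the basin, near (290,100) in the left panel, and the tray is empty and at its stop. Next I'll raise the arm and go to tab_l.

```bash
python3 -m creep '255 -.7 0 0 0; 255 -.7 0 0 0; 255 -.7 0 0 0;255 -.7 0 0 0; 255 0 -.8 0 0;255 0 -.8 0 0;255 0 -.8 0 0;255 0 -.8 0 0;255 0 -.22 0 0;255 0 0 0 0'
python3 - <<'E'
from h import *
to(-.068,.074,.185)
s,A=tool();im,d=cams.snapshot('wrist');cv2.imwrite('pics/w7.png',im)
m=cams.camera_model('wrist');K=np.array(m['K']);T=np.array(m['T_tool_cam'])
for c,q in blobs(im,(22,120,80),(35,255,255),4,40)[0]:
  for du,dv in [(0,0),(-25,0),(25,0)]:
    u,v=int(c[0])+du,int(c[1])+dv;z=d[v,u];p=T[:3,:3]@np.array([(u-K[0,2])/K[0,0]*z,-(v-K[1,2])/K[1,1]*z,-z])+T[:3,3]
    print(c.round(0),(S.T@(s['ee_pos']+A@p-O)*1e3).round(1))
E
```

```text
clock: 14.6
ee_pos: [0.4929, 0.131, 0.2121]
tool_rot: [0.039, -0.706, 0.039, 0.706]
contact_force: [0.6, -0.9, 0.9]
opening: -0.0002
tool now in stand [-69.1  73.3 212.1] goal [0.4941 0.1316 0.185 ] shift/50mm [ 0.54 -0.01 -0.02]
[555. 216.] [-64.8 -91.5 103.9]
[555. 216.] [ -79.3 -102.7   50.1]
[555. 216.] [ -79.5 -144.9   49.6]
[329. 265.] [-61.4  68.3 202.6]
[329. 265.] [-58.9  79.7 208.7]
[329. 265.] [-64.5  55.9 194.8]
```

View pics/w7.png

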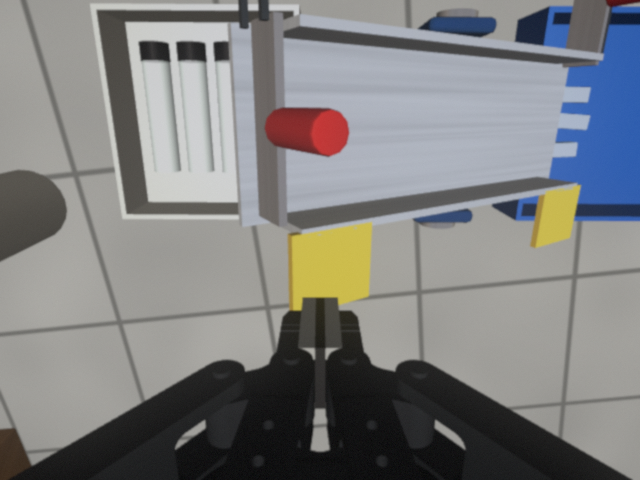

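```bash
python3 -m creep '255 .3 0 0 0; 255 .3 0 0 0; 255 .065 -.018 0 0;255 .065 -.018 0 0;255 .065 -.018 0 0;255 .065 -.018 0 0;255 .065 -.018 0 0;255 .065 -.018 0 0;255 .065 -.018 0 0;255 .065 -.018 0 0;255 0 0 0 0'; python3 -m creep '255 .065 -.018 0 0;255 .065 -.018 0 0;255 .065 -.018 0 0;255 .065 -.018 0 0;255 .065 -.018 0 0;255 .065 -.018 0 0;255 .065 -.018 0 0;255 0 0 0 0;255 0 0 0 0'
cat >> h.py <<'E'
def tilt(ys=(-.10,.10)):
    "tray tilt from the floor's depth in the wrist picture"
    s,A=tool();im,d=cams.snapshot('wrist')
    m=cams.camera_model('wrist');K=np.array(m['K']);T=np.array(m['T_tool_cam'])
    v,u=np.mgrid[0:480,0:640];z=d
    p=np.stack([(u-K[0,2])/K[0,0]*z,-(v-K[1,2])/K[1,1]*z,-z],-1)@T[:3,:3].T+T[:3,3]
    w=(p@A.T+s['ee_pos']-O)@S
    k=(z>0)&(np.abs(w[...,0])<.03)&(w[...,1]>ys[0])&(w[...,1]<ys[1])&(np.abs(w[...,2]-.125)<.06)
    for _ in range(4):
        q=w[k];c,r,*_r=np.linalg.lstsq(np.c_[q[:,:2],np.ones(len(q))],q[:,2],rcond=None)
        k&=np.abs(w[...,2]-(w[...,:2]@c[:2]+c[2]))<.004
    y=w[k][:,1];print('n',k.sum(),'y',y.min().round(3),y.max().round(3),'tilt',-np.arctan(c[1]).round(4),'xslope',c[0].round(4),'z0',c[2].round(4));return im
E
python3 -c "
from h import *
cv2.imwrite('pics/w8.png',tilt());to(-.068,.088,.124)"
```

```text
clock: 16.02
ee_pos: [0.4953, 0.1389, 0.1573]
tool_rot: [-0.04, 0.707, -0.039, -0.705]
contact_force: [1.0, 0.6, 3.3]
opening: 0.0
clock: 17.15
ee_pos: [0.4953, 0.1446, 0.1343]
tool_rot: [-0.04, 0.706, -0.039, -0.706]
contact_force: [1.5, 1.5, 3.2]
opening: 0.0003
n 52279 y -0.058 0.1 tilt -0.0503 xslope 0.0006 z0 0.1248
tool now in stand [-68.3  87.  134.4] goal [0.4957 0.1455 0.124 ] shift/50mm [ 0.21 -0.02 -0.01]
```

```bash
python3 -m creep '255 .045 0 0 0;255 .04 0 0 0;255 0 0 0 0;255 0 0 0 0'; python3 -c "
from h import *
tilt();tilt()"
```

```text
clock: 17.7
ee_pos: [0.4948, 0.1441, 0.1297]
tool_rot: [0.039, -0.706, 0.04, 0.706]
contact_force: [1.8, 2.9, 4.5]
opening: -0.0004
n 53524 y -0.053 0.1 tilt -0.0011 xslope 0.0002 z0 0.1247
n 53529 y -0.053 0.1 tilt -0.001 xslope 0.0002 z0 0.1247
```

The tray is level to about 0.001 rad. I'll retreat, then check everything.

```bash
python3 -m creep '255 -.3 0 0 0;255 -.8 0 0 0;255 -.8 0 0 0; 255 0 0 .8 0;255 0 0 .8 0;255 0 0 0 0'
python3 - <<'E'
from h import *
s,A=tool();print(s['clock'],s['contact_force'])
im=tilt();im2,_=cams.snapshot('top')
for c,q in blobs(im2,(0,150,60),(8,255,255),4,3)[0]:
    if 150<c[1]<300: print('top red',c.round(1),(S.T@(world('top',*c,z=.183)-O)*1e3).round(1))
cv2.imwrite('pics/w9.png',np.hstack([cv2.resize(im,(440,330)),cv2.resize(im2[160:310,170:370],(360,330),interpolation=2)]))
E
```

```text
clock: 18.55
ee_pos: [0.4121, 0.1517, 0.2249]
tool_rot: [0.038, -0.705, 0.04, 0.707]
contact_force: [0.3, 0.1, -0.3]
opening: 0.0001
18.55 [ 0.34681589  0.09769108 -0.31399416]
n 9481 y -0.1 0.1 tilt -0.0012 xslope -0.0041 z0 0.1246
top red [310.9 206.3] [  77.  -118.6  183. ]
top red [212.7 226.7] [  0.5 117.8 183. ]
top red [117.4 250.5] [-82.7 341.4 183. ]
```

View pics/w9.png

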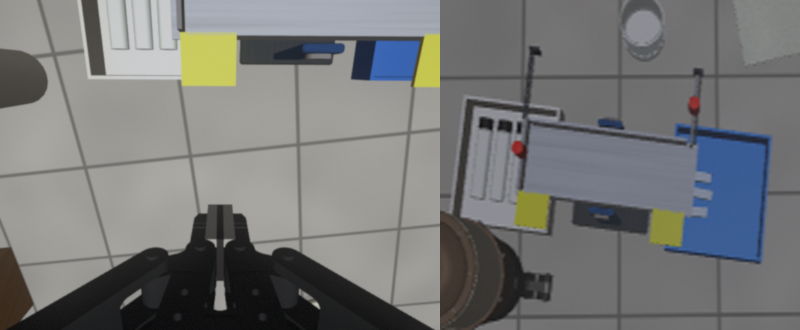

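Both knob_r readings come out at 77–79 mm, slightly under 80. There is time for one closer check of the opening.

```bash
python3 -m creep '255 -.2 .9 -.4 0;255 0 .9 -.6 0;255 0 .9 -.6 0; 255 0 .9 -.6 0;255 0 .4 -.6 0;255 0 0 -.4 0;255 0 0 0 0'
python3 - <<'E'
from h import *
s,A=tool();to(0,-.118,.22)
im,d=cams.snapshot('wrist');m=cams.camera_model('wrist');K=np.array(m['K']);T=np.array(m['T_tool_cam'])
v,u=np.mgrid[0:480,0:640]
w=(((np.stack([(u-K[0,2])/K[0,0]*d,-(v-K[1,2])/K[1,1]*d,-d],-1)@T[:3,:3].T+T[:3,3])@A.T+s['ee_pos'])-O)@S
hsv=cv2.cvtColor(im,cv2.COLOR_BGR2HSV)
red=((hsv[...,0]<8)&(hsv[...,1]>130)&(d>0))
r=w[red];t=r[r[:,2]>.184];print(len(r),len(t),'extent',(t.min(0)*1e3).round(1),(t.max(0)*1e3).round(1),'mean',(t.mean(0)*1e3).round(1))
# far side wall x range at y in -.1..0
k=(np.abs(w[...,2]-.155)<.003)&(w[...,1]>-.1)&(w[...,1]<-.02)&(w[...,0]>.03)&(w[...,0]<.07)
if k.any(): print('far wall x',np.percentile(w[k][:,0],[2,98]).round(4))
g=(np.abs(w[...,2]-.149)<.002)&(np.abs(w[...,1]+.118)<.006)&(w[...,0]>.02); 
if g.any(): print('gate edge x',np.percentile(w[g][:,0],[1,99]).round(4))
E
```

```text
clock: 19.52
ee_pos: [0.5527, -0.0646, 0.2333]
tool_rot: [0.04, -0.705, 0.041, 0.707]
contact_force: [-0.9, 1.1, 0.3]
opening: -0.0004
tool now in stand [  11.9 -114.5  233.3] goal [ 0.5404 -0.0668  0.22  ] shift/50mm [0.27 0.07 0.24]
534 534 extent [  70.5 -126.9  184.3] [  83.9 -114.1  188.3] mean [  77.5 -120.3  186.4]
far wall x [0.0375 0.0413]
gate edge x [0.0363 0.1267]
```

The far wall (nominal edge 44 mm) also reads about 2.5 mm short in this view. Corrected for that, the knob is at ≈ 80 mm, which agrees with the hard stop I felt. Handing in.

```bash
python3 -c "
from rig import robot
print(robot.finish_job(),robot.read_state()['clock'])"
```

```text
the job is handed in; nothing more can be done
the job is handed in; nothing more can be done
```

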